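Clamp a filter cell to the click of a slip-clutch knob

TASK

Set the white filter cell upright in the round seat of the clamp stand's carriage and push the carriage, the slide with the red tab, gently until it is fully home under the bridge. Then turn the black knob clockwise (seen from above) until its slip clutch clicks, stop after two or three clicks (never more than four), and let go, leaving the cell clamped and the other things undisturbed.

Things in the scene. Friction and masses are not known exactly. Their poses are not given: they have to be found in the camera images.
- press: clamp stand, fixed: grey base 124 mm wide (y), x -180 to +55 mm, 18 mm thick; two steel columns 18 mm thick at y +-54 mm carry a blue bridge 40 mm deep (x), 134 mm long (y), 112 to 136 mm above the bench. Origin on the bench below the screw axis; x along the carriage's way, away from the robot; z up. A screw through the bridge drives a foot down, 2.5 mm per rad of its nut.
- foot: black rubber pressure foot under the bridge, 28 mm across, 8 mm thick, sprung (18 N/mm), driven down by the knob without turning. Origin on the screw axis, 9 mm above its lower face. At the start it is 1.2 to 3.5 mm above the top of a seated cell (how much is not told).
- carriage (a joint): how far the carriage still is from its stop, m: 0 = fully home, seat centred below the foot; starts at 0.076 to 0.090, drawn out towards the robot's side; slides with about 3 N friction and stays where it is left
- seat (a point): centre of the floor of the carriage's round seat, 28 mm above the bench; axes as the stand's. The seat is 49 mm across, 6 mm deep, its rim chamfered 3 mm, in an aluminium block 66 x 76 mm whose top is 34 mm above the bench.
- push_tab (a point): middle of the outer face (-x of the stand, to the robot) of the carriage's red upright tab, 85 mm from the seat's centre, 54 mm above the bench. The tab is 50 mm wide (y), 12 mm thick (x), top 64 mm above the bench; between it and the block runs a flat tail 30 mm above the bench. Push to +x of the stand, under 30 N: the end stop is rigid.
- knob_grip (a point): centre of the black slip-clutch knob on the bridge, on the screw axis, 168 mm above the bench: an upright cylinder 40 mm across, 150 to 186 mm, stays at that height, gripped anywhere round. Clockwise clamps: 0.07 N m free; on the cell it climbs over some 0.7 rad to about 0.18 N m, then slips (clicks). Stays where let go; may be re-gripped. Second click after 2 to 5 rad in all.
- ratchet (a joint): how far the knob has slipped on the screw's nut, rad, clockwise positive: 0 before the first click, then about 0.63 more for each click (under load it gives by up to 0.3 rad before a click)
- cell_white_center (a point): centre (half-way up) of the white filter cell, the one to clamp: an upright cylinder 44 mm across and 56 mm high with two steel bands, about 0.12 kg; its z axis is the cylinder's
- cell_white: the white filter cell; origin at the centre of its underside
- cell_amber_center (a point): centre of the orange filter cell, same shape, to be left alone
- cell_blue_center (a point): centre of the blue filter cell, same shape, to be left alone
- erlenmeyer: conical glass flask 82 mm across, 130 mm high, to the right of the stand; origin under its base; leave alone
- beaker: glass beaker 70 mm across, 90 mm high, to the right of the stand; origin under its base; leave alone
There are look-alikes about, which are no part of the job. There is more than one size of the cell_white; the job needs the smaller.

How it is judged:
By the outcome, as a careful person would: the job done as asked, in the order asked, and still so for the second after the job is handed in, with the robot touching nothing.
It also fails if it takes over 72 s, if anything falls off the work surface, if the arm or the gripper's body presses on something with over 40 N, if the wrist force passes 120 N, or if a joint passes its speed limit or range.

ROBOT

A 6-joint arm with a two-finger parallel gripper is mounted at the origin on the work surface. World frame = base frame: x ahead of the robot, y to its left, z up, the work surface at z = 0. Lengths are in m, angles in rad, forces in N, time in s.
With the tool pointing down it reaches from about 0.35 to 0.775 m from the base axis. Payload 5.5 kg.
Tool frame: the origin (TCP) lies at the very end of the fingers, on their centre line; the grasp point (between the pads) lies env.hold_point_z behind it (env.hold_point_z is the distance from the TCP to the grasp point, in m); z points along the fingers, y is the line along which they close (so a half turn about z gives the same grasp; the last joint's range is limited). The gripper opens to 85 mm and grips with 20 to 120 N. Pads are 22 mm wide; open, the fingers measure 114 mm over their backs; the gripper's body (76 mm by 85 mm) begins 54 mm behind the grasp point. The pads swing forward as they close: fully open they stand 13 mm farther back than shut.
Start: joints at [-1.316, 0.313, 0.046, 1.304, 0, 1.431], TCP at [0.221, -0.531, 0.231] pointing down, gripper open.
Joint ranges: [-2.76, 2.76], [-0.86, 1.69], [-1.03, 1.26], [-2.2, 2.34], [-1.47, 1.5], [-3.14, 3.14]. Speed limits (rad/s): [2.57, 2.57, 3.14, 3.14, 3.14, 3.14].

INTERFACE

Orientations are given as a unit quaternion [w, x, y, z].
In Python, from workcell import env gives the robot as it stands.
- The arm moves only by the tool carry_out, never from a script. Its argument "steps" is a list of rows, each a list of 3 entries, a list of its own where there are three numbers: the turn, a rotation vector about the tool's x, y, z in degrees, then the shift along the tool's x, y, z in cm, then the closure in counts, from 0 (fully open) to 255 (shut). A call has exactly 8 rows; each row is the pose to reach, as a shift and turn from the pose commanded when the call began, along the tool's axes at that moment; what a row does not reach only later rows make up. A row lasts 1/8 s, in which the tool goes at most 62.5 mm and 10.7 degrees, less where a joint would pass 70% of its speed; a pose out of reach is approached as far as the arm can. A call with a gripper value outside its range is refused whole. The fingers move at their own pace and stop on an object; "force" is the grip in N (left out, the last holds). Time passes only in rows, so rows that repeat a pose let the fingers close, or fill a call up. It gives the time, the measured TCP pose, the force, the opening and the grip force at its end, in the units of the state.
- env.get_state(): the state, without advancing time (a new reading comes with each control period).
- env.read_camera(name): name is "scene" or "top" or "wrist"; returns (picture, depth): 400x640x3 uint8, red, green, blue; 400x640 float32, m along the optical axis (not along the pixel's ray), 0 where there is no reading.
- env.get_calibration(name): a dict with "fx", "fy", "cx", "cy" (pixels), "D" ([k1, k2, p1, p2, k3] as OpenCV has them; the pictures are not rectified), "origin" and "orientation" of the camera in the world. Camera axes: x right, y up, looking along -z (the intrinsics and any distortion apply to the point x, -y, -z); pixel columns grow to the right and rows downward; lengths in m; the calibration is good to about 2 mm. A picture is of the moment at which its call begins: read the wrist's pose just before it. get_calibration takes no time and is no camera call; for the wrist camera it gives the pose at the moment of the call.
- env.hand_in(): hands the job in; it is judged then, once.
The state is a dict: "clock": time; "joint_pos": joint angles; "qvel": joint speeds; "tau": joint torques, N m; "tcp_pos": TCP position; "orientation": TCP orientation; "wrist_force": force on the tool from outside, world axes, zero at the start; "ft_torque": the same for the moment, N m; "finger_gap": finger opening in m; "grip_force": force on a finger pad.
Only numpy, scipy, OpenCV 4.12 (cv2) and the standard library are available. Lean on these libraries where they do the work, as an engineer would, in place of code of your own. Each camera call takes 0.05 s, during which the arm holds its last target. There are 200 camera calls.

## Working session

There is one attempt and no reset: what is moved stays moved. The work goes in short steps, Python scripts to look and compute and a tool call to move; the robot and the scene stay as the last step left them, time stands still between calls to the robot, and variables do not carry over. Pictures are saved under pics/ and viewed, at most 10 in all, crops included, and the job is handed in when it is done.

Besides the shell and the picture viewer there is one more tool, called after "Request:" by a JSON object that holds its "method" and its "body". carry_out: Moves the arm, as the interface text tells. Its arguments: {"type":"object","properties":{"steps":{"type":"array","items":{"type":"array"}},"force":{"type":"number"}},"required":["steps"]}

```bash
mkdir -p pics; cat > h.py <<'E'
import numpy as np, cv2
from scipy.spatial.transform import Rotation as R
from workcell import env
def q2R(q): return R.from_quat([q[1],q[2],q[3],q[0]]).as_matrix()
def cam(n):
    c=env.get_calibration(n); p,d=env.read_camera(n); return c,p,d
def cloud(c,d):
    h,w=d.shape; u,v=np.meshgrid(np.arange(w),np.arange(h))
    K=np.array([[c['fx'],0,c['cx']],[0,c['fy'],c['cy']],[0,0,1.]])
    n=cv2.undistortPoints(np.stack([u,v],-1).reshape(-1,1,2).astype(np.float64),K,np.array(c['D'],float)).reshape(h,w,2)
    P=np.stack([n[...,0]*d,-n[...,1]*d,-d],-1)
    return P@q2R(c['orientation']).T+np.array(c['origin'])
def save(n,p): cv2.imwrite('pics/'+n+'.png',p[...,::-1])
E
python3 - <<'E'
from h import *
print(env.hold_point_z, env.get_state())
a=[]
for n in('top','scene'):
    c,p,d=cam(n); print(n,c); save(n+'0',p); np.savez(n+'0.npz',p=p,d=d,P=cloud(c,d))
E
```

```text
0.0187 {'clock': 0.0, 'joint_pos': array([-1.31561465e+00,  3.14015318e-01,  4.49583072e-02,  1.30361131e+00,
       -1.06734474e-05,  1.43122025e+00]), 'qvel': array([-0.00152101, -0.00045169, -0.00086604,  0.00133825,  0.00084134,
       -0.0002266 ]), 'tau': array([-2.51568226e-04, -4.80630004e+01,  2.98530400e+01,  1.92724908e-02,
       -2.28335853e-04,  2.54429096e-06]), 'tcp_pos': array([ 0.22100273, -0.53026171,  0.23039195]), 'orientation': array([-9.34124198e-04,  9.80583517e-01,  1.96099695e-01, -5.94008551e-05]), 'wrist_force': array([ 0.27268084, -0.0683918 , -0.15689326]), 'ft_torque': array([-0.04007502,  0.01719427, -0.00833243]), 'grip_force': 0.0, 'finger_gap': 0.0852082610619358}
top {'fx': 425.2160040654316, 'fy': 425.2160040654316, 'cx': 327.0221770884775, 'cy': 201.44362299317837, 'D': array([-0.1033383,  0.       ,  0.       ,  0.       ,  0.       ]), 'origin': array([0.43604043, 0.00561262, 1.17031291]), 'orientation': array([ 0.71051334,  0.0312901 , -0.03166122, -0.70227437])}
scene {'fx': 375.2606420480454, 'fy': 375.2606420480454, 'cx': 320.7831056041969, 'cy': 199.1633918661493, 'D': array([-0.07007355,  0.        ,  0.        ,  0.        ,  0.        ]), 'origin': array([1.33990102, 0.13480611, 0.65503999]), 'orientation': array([0.5652509 , 0.30920459, 0.36094112, 0.67424435])}
```

View pics/top0.png

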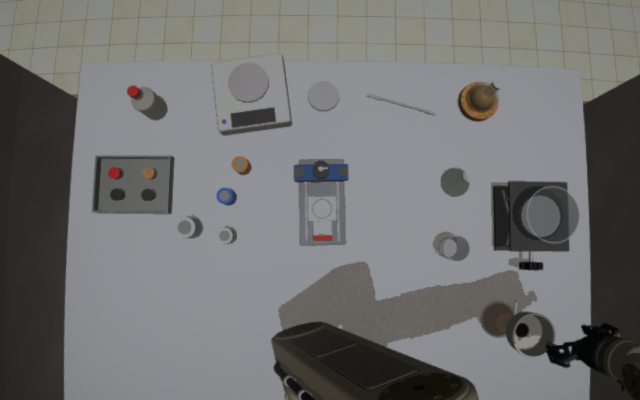

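View pics/scene0.png

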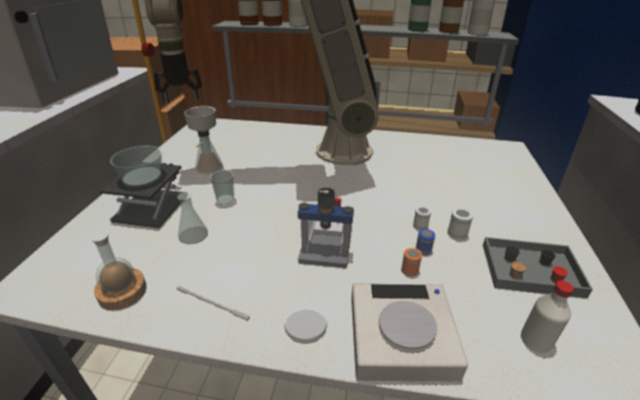

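Top view: +x is up and +y is left. The stand's bridge is at (321,172), the seat at (322,208), the red tab at (322,238). The white cells are at (187,227), larger, and (226,235), smaller. The blue cell is at (226,196) and the orange one at (241,165).

```bash
python3 - <<'E'
from h import *
z=np.load('top0.npz'); P=z['P'];p=z['p'].astype(int);d=z['d']
def reg(u,v,r): 
    m=np.zeros(d.shape,bool); m[v-r:v+r+1,u-r:u+r+1]=1; return m&(d>0)
for n,u,v in(('small',226,235),('big',187,227),('blue',226,196),('amber',241,165)):
    Q=P[reg(u,v,16)]; t=np.percentile(Q[:,2],97); 
    T=Q[Q[:,2]>t-.008]; (c,rr)=cv2.minEnclosingCircle(T[:,:2].astype(np.float32)); print(n,'top',t.round(4),c,'r',round(rr,4),T[:,:2].mean(0).round(4),len(T))
hsv=cv2.cvtColor(z['p'],cv2.COLOR_RGB2HSV)
red=((hsv[...,0]<8)|(hsv[...,0]>172))&(hsv[...,1]>130)&reg(322,238,18)
print('tab',cv2.minAreaRect(P[red][:,:2].astype(np.float32)),np.median(P[red][:,2]))
blue=(abs(hsv[...,0].astype(int)-112)<12)&(hsv[...,1]>110)&reg(321,172,32)
print('bridge',cv2.minAreaRect(P[blue][:,:2].astype(np.float32)),np.median(P[blue][:,2]))
Q=P[reg(321,170,14)];K=Q[Q[:,2]>.165];print('knob',cv2.minEnclosingCircle(K[:,:2].astype(np.float32)),K.mean(0),len(K))
# base outline
Q=P[reg(321,200,60)];B=Q[(Q[:,2]>.010)&(Q[:,2]<.03)];print('base',cv2.minAreaRect(B[:,:2].astype(np.float32)),len(B))
Q=P[reg(322,210,24)];B=Q[(Q[:,2]>.0315)&(Q[:,2]<.042)];print('blk',cv2.minAreaRect(B[:,:2].astype(np.float32)),len(B),B[:,2].mean())
print('table',np.median(P[reg(265,240,8)][:,2]))
for n in('top0','scene0'):
    i=cv2.imread(f'pics/{n}.png'); 
    c=i[140:260,170:360] if n=='top0' else i[170:290,280:480]
    cv2.imwrite(f'pics/c{n}.png',cv2.resize(c,None,fx=4,fy=4,interpolation=cv2.INTER_CUBIC))
E
```

```text
small top 0.0592 (0.44252312183380127, 0.27579954266548157) r 0.0227 [0.4422 0.2752] 222
big top 0.076 (0.46327221393585205, 0.3757714033126831) r 0.0282 [0.4628 0.3755] 343
blue top 0.059 (0.5482492446899414, 0.2790391445159912) r 0.0223 [0.548  0.2782] 217
amber top 0.0585 (0.6338279247283936, 0.24046257138252258) r 0.022 [0.6339 0.2403] 213
tab ((0.4407671391963959, 0.01758066937327385), (0.007784674875438213, 0.04673966020345688), 0.6787428259849548) 0.06422851500841942
bridge ((0.6009827852249146, 0.021604977548122406), (0.037971124053001404, 0.1279796063899994), 1.9769731760025024) 0.13641426290697778
knob ((0.6014536619186401, 0.02090580388903618), 0.020997995510697365) [0.5999087  0.02112882 0.1856576 ] 246
base ((0.5392425656318665, 0.019000660628080368), (0.23567865788936615, 0.1236664354801178), 1.714205026626587) 2313
blk ((0.5012006163597107, 0.019832223653793335), (0.10220912098884583, 0.07744445651769638), 0.4143489897251129) 506 0.03425080802565733
table 0.0002813031915271935
```

View pics/ctop0.png

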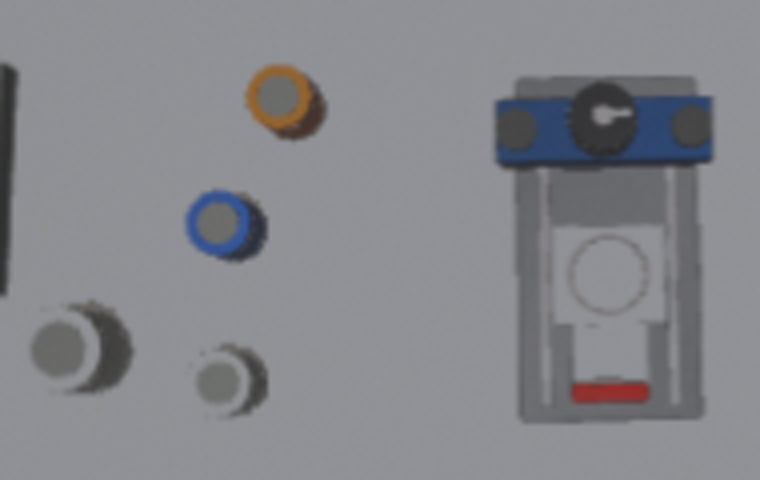

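The crop confirms the layout: seat ring centred at (609,275) in the crop, cells well apart, stand turned by about 1.8°. Next I check the seat by ray and work out the first move.

```bash
cat >> h.py <<'E'
def Rd(yaw): return R.from_euler('z',yaw,degrees=True).as_matrix()@np.diag([1.,-1,-1])
def plan(*targets):
    """targets (x,y,z,yaw) -> rows in tool axes from the present pose; tool x at yaw"""
    s=env.get_state(); A=q2R(s['orientation']); p=s['tcp_pos']
    print('t',round(s['clock'],2),'tcp',p.round(4),'yaw',np.degrees(np.arctan2(A[1,0],A[0,0])).round(2),'q',s['joint_pos'].round(2),'F',s['wrist_force'].round(2),'gap',round(s['finger_gap'],4))
    for t in targets:
        print((R.from_matrix(A.T@Rd(t[3])).as_rotvec(degrees=True)).round(2),(A.T@(np.array(t[:3])-p)*100).round(2))
def ray(n,u,v,z):
    c=env.get_calibration(n);K=np.array([[c['fx'],0,c['cx']],[0,c['fy'],c['cy']],[0,0,1.]])
    x,y=cv2.undistortPoints(np.array([[[u,v]]],float),K,np.array(c['D'],float)).ravel()
    w=q2R(c['orientation'])@[x,-y,-1]; o=np.array(c['origin']); return o+w*(z-o[2])/w[2]
E
python3 - <<'E'
from h import *
print('seat',ray('top',322.25-.4,208.75-.4,.034))
z=np.load('top0.npz');print('funnel max z',z['P'][300:360,500:545,2].max())
plan((.221,-.53,.34,70),(.45,-.05,.34,110))
E
```

```text
seat [0.5187683  0.01924646 0.034     ]
funnel max z 1.1703129146592937
t 0.1 tcp [ 0.221  -0.5303  0.2305] yaw 22.62 q [-1.32  0.31  0.05  1.3  -0.    1.43] F [0.16 0.22 0.02] gap 0.0855
[ -0.08  -0.05 -47.38] [ 1.000e-02 -5.000e-02 -1.095e+01]
[-7.000e-02 -8.000e-02 -8.738e+01] [ 39.61 -35.55 -10.88]
```

Request:
{"method": "carry_out", "body": {"steps": [[[0,0,-10],[0,0,-5.5],0],[[0,0,-20],[0,0,-11],0],[[0,0,-30],[5,-4.5,-11],0],[[0,0,-40],[10,-9,-11],0],[[0,0,-50],[15,-13.5,-11],0],[[0,0,-60],[20,-18,-11],0],[[0,0,-70],[25,-22.5,-11],0],[[0,0,-80],[30,-27,-11],0]], "force": 40}}

```text
clock: 1.1
tcp_pos: [0.3823, -0.1901, 0.3411]
orientation: [0.0, 0.623, 0.782, 0.0]
wrist_force: [1.8, -0.6, -0.2]
finger_gap: 0.0855
grip_force: 0.0
```

```bash
python3 - <<'E'
from h import *
plan((.442,.275,.25,181.8))
E
```

```text
t 1.1 tcp [ 0.3823 -0.1901  0.3411] yaw 102.92 q [-0.65  0.01 -0.05  1.51  0.    0.7 ] F [ 1.78 -0.57 -0.24] gap 0.0855
[ 0.000e+00  1.000e-02 -7.888e+01] [44.   16.22  9.11]
```

Request:
{"method": "carry_out", "body": {"steps": [[[0,0,-10],[5.5,2,0],0],[[0,0,-20],[11,4,0],0],[[0,0,-30],[16.5,6,0],0],[[0,0,-40],[22,8,1],0],[[0,0,-50],[27.5,10,3],0],[[0,0,-60],[33,12,5],0],[[0,0,-70],[38.5,14.2,7],0],[[0,0,-78.9],[44,16.2,9.1],0]]}}

```text
clock: 2.1
tcp_pos: [0.4438, 0.2748, 0.2494]
orientation: [0.0, -0.016, 1.0, -0.0]
wrist_force: [1.2, -0.9, -0.1]
finger_gap: 0.0854
grip_force: 0.0
```

```bash
python3 - <<'E'
from h import *
plan((.442,.275,.12,181.8))
c,p,d=cam('wrist'); save('w1',p); P=cloud(c,d); np.savez('w1.npz',p=p,d=d,P=P)
print(c['origin'],(d>0).mean())
m=(d>0)&(P[...,2]>.045)&(P[...,2]<.07)
n,l,st,ce=cv2.connectedComponentsWithStats(m.astype(np.uint8))
for i in range(1,n):
    if st[i,4]>800:
        Q=P[l==i]; T=Q[Q[:,2]>.05]; print(st[i],cv2.minEnclosingCircle(T[:,:2].astype(np.float32)),np.median(T,0).round(4),np.percentile(Q[:,2],95))
E
```

```text
t 2.1 tcp [0.4438 0.2748 0.2494] yaw -178.16 q [ 0.4   0.21 -0.05  1.31 -0.    0.37] F [ 1.15 -0.85 -0.1 ] gap 0.0854
[-0.02  0.01  0.04] [ 0.18  0.03 12.94]
[0.36241342 0.27219987 0.3914348 ] 0.99602734375
[ 306  153   39   41 1245] ((0.4420245885848999, 0.27573609352111816), 0.02205650880932808) [0.441  0.2755 0.0557] 0.05699493617318835
[ 307  240   36   36 1025] ((0.5478867292404175, 0.27940264344215393), 0.022230641916394234) [0.5461 0.2789 0.0557] 0.0569272761943949
[277 299  35  32 857] ((0.6331323385238647, 0.2410256564617157), 0.022042173892259598) [0.6305 0.2416 0.0554] 0.05661112570888553
```

View pics/w1.png

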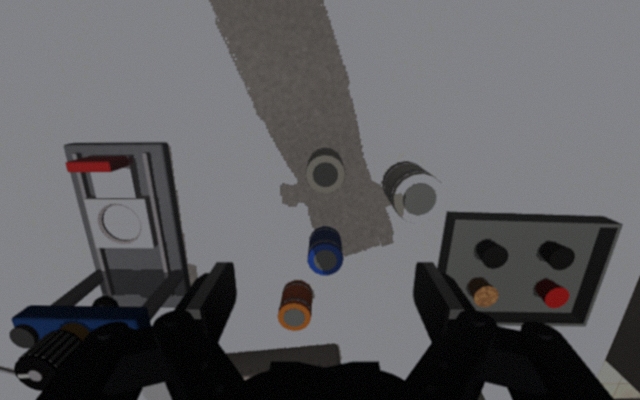

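The wrist view shows the small white cell at (325,170), seat ring near (121,222), nothing in the fingers' way. Both cameras give the cell as (0.442, 0.276), radius 22 mm. I go down and grip.

Request:
{"method": "carry_out", "body": {"steps": [[[0,0,0],[0.2,0.1,5],40],[[0,0,0],[0.2,0.1,10],40],[[0,0,0],[0.2,0.1,14.5],40],[[0,0,0],[0.2,0.1,18],40],[[0,0,0],[0.2,0.1,21],40],[[0,0,0],[0.2,0.1,23.4],40],[[0,0,0],[0.2,0.1,23.4],40],[[0,0,0],[0.2,0.1,23.4],120]]}}

```text
clock: 3.15
tcp_pos: [0.4423, 0.2738, 0.0169]
orientation: [0.0, -0.013, 1.0, 0.0]
wrist_force: [0.7, 0.3, 0.2]
finger_gap: 0.0557
grip_force: 0.0
```

Request:
{"method": "carry_out", "body": {"steps": [[[0,0,0],[0,0,0],255],[[0,0,0],[0,0,0],255],[[0,0,0],[0,0,0],255],[[0,0,0],[0,0,0],255],[[0,0,0],[0,0,0],255],[[0,0,0],[0,0,-1],255],[[0,0,0],[0,0,-4],255],[[0,0,0],[0,0,-9],255]], "force": 35}}

```text
clock: 4.15
tcp_pos: [0.4401, 0.2729, 0.1059]
orientation: [-0.002, -0.013, 1.0, -0.001]
wrist_force: [0.8, 0.5, -1.2]
finger_gap: 0.0431
grip_force: 35.8
```

```bash
python3 - <<'E'
from h import *
plan((.5193,.019,.12,181.8),(.5193,.019,.06,181.8))
z=np.load('w1.npz');P=z['P'];d=z['d']
r=np.zeros(d.shape,bool); r[140:300,60:200]=1
m=r&(P[...,2]>.0315)&(P[...,2]<.0365); Q=P[m]; print('blk',cv2.minAreaRect(Q[:,:2].astype(np.float32)),len(Q))
s=r&(P[...,2]>.0255)&(P[...,2]<.0295)
n,l,st,ce=cv2.connectedComponentsWithStats(s.astype(np.uint8))
for i in range(1,n):
    if st[i,4]>150: Q=P[l==i]; print('floor',st[i],cv2.minEnclosingCircle(Q[:,:2].astype(np.float32)),Q.mean(0))
E
```

```text
t 4.15 tcp [0.4401 0.2729 0.1059] yaw -178.48 q [ 0.4   0.28 -0.32  0.98 -0.    0.37] F [ 0.82  0.48 -1.22] gap 0.0431
[-0.1  -0.24 -0.28] [ -7.24 -25.59  -1.4 ]
[-0.1  -0.24 -0.28] [ -7.27 -25.58   4.6 ]
blk ((0.5194716453552246, 0.022090274840593338), (0.17321527004241943, 0.12148686498403549), 2.101691722869873) 1870
floor [ 88 155  53  44 857] ((0.46279990673065186, 0.015185153111815453), 0.04112187400460243) [0.46633503 0.02163115 0.02855113]
floor [ 101  205   40   36 1025] ((0.5195696353912354, 0.018543148413300514), 0.024946216493844986) [0.51926784 0.01851103 0.02738061]
```

Request:
{"method": "carry_out", "body": {"steps": [[[0,0,0],[-1,-3,-1.4],255],[[0,0,0],[-2,-7,-1.4],255],[[0,0,0],[-3,-11,-1.4],255],[[0,0,0],[-4,-15,-1.4],255],[[0,0,-0.2],[-5.5,-19,-1.4],255],[[0,0,-0.2],[-6.5,-22.5,-1.4],255],[[0,-0.2,-0.2],[-7.3,-25,-1.4],255],[[0,-0.2,-0.2],[-7.3,-25.6,-1.4],255]]}}

```text
clock: 5.15
tcp_pos: [0.5219, 0.0183, 0.1205]
orientation: [0.002, -0.014, 1.0, -0.0]
wrist_force: [-0.4, 0.2, -0.8]
finger_gap: 0.0432
grip_force: 35.9
```

```bash
python3 - <<'E'
from h import *
plan((.5194,.0187,.1,181.8))
c,p,d=cam('wrist'); save('w2',p); P=cloud(c,d); np.savez('w2.npz',p=p,d=d,P=P)
z0=env.get_state()['tcp_pos']
r=(abs(P[...,0]-z0[0])<.04)&(abs(P[...,1]-z0[1])<.035)&(P[...,2]>z0[2]+.02)&(P[...,2]<z0[2]+.06)&(d>0)
hsv=cv2.cvtColor(p,cv2.COLOR_RGB2HSV)
m=r&(hsv[...,2]>60)
Q=P[m]; print(len(Q),np.percentile(Q,[1,50,99],0).round(4).tolist())
t=np.percentile(Q[:,2],95);T=Q[Q[:,2]>t-.004];print(t,cv2.minEnclosingCircle(T[:,:2].astype(np.float32)))
E
```

```text
t 5.15 tcp [0.5219 0.0183 0.1205] yaw -178.41 q [-0.12  0.27 -0.29  1.    0.   -0.15] F [-0.44  0.22 -0.84] gap 0.0432
[-0.01  0.21 -0.21] [0.26 0.05 2.05]
4414 [[0.5003, -0.0027, 0.157], [0.5165, 0.0183, 0.1584], [0.5409, 0.04, 0.1599]]
0.15931583388140136 ((0.5098021030426025, 0.018590932711958885), 0.03487524762749672)
```

View pics/w2.png

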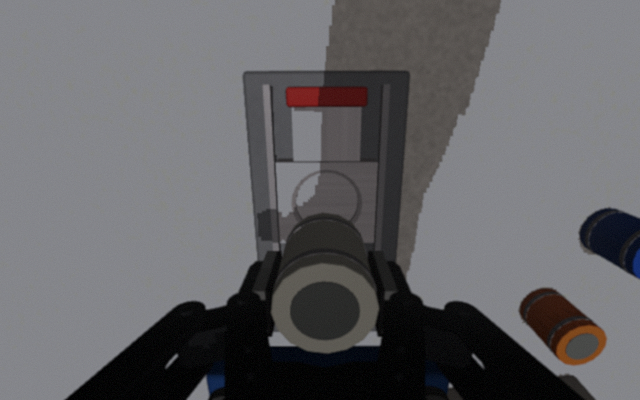

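Wrist view: the cell is held upright (top ellipse at (325,303)) over the stand, with the seat ring at (327,200). The cell's top is 38 mm above the TCP and its centre is 1.3 mm nearer the robot. I lower it into the seat.

Request:
{"method": "carry_out", "body": {"steps": [[[0,0.2,-0.2],[0.1,0.05,1],255],[[0,0.2,-0.2],[0.1,0.05,2.5],255],[[0,0.2,-0.2],[0.1,0.05,4],255],[[0,0.2,-0.2],[0.1,0.05,5.2],255],[[0,0.2,-0.2],[0.1,0.05,6.2],255],[[0,0.2,-0.2],[0.1,0.05,6.8],255],[[0,0.2,-0.2],[0.1,0.05,7.2],255],[[0,0.2,-0.2],[0.1,0.05,7.35],255]]}}

```text
clock: 6.2
tcp_pos: [0.521, 0.0201, 0.0468]
orientation: [0.0, -0.017, 1.0, -0.0]
wrist_force: [0.1, -1.1, -0.4]
finger_gap: 0.0434
grip_force: 35.9
```

```bash
python3 - <<'E'
from h import *
plan((.5207,.0187,.046,181.8))
E
```

```text
t 6.2 tcp [0.521  0.0201 0.0468] yaw -178.09 q [-0.12  0.34 -0.39  0.83 -0.   -0.15] F [ 0.05 -1.09 -0.37] gap 0.0434
[-0.01  0.01  0.11] [ 0.04 -0.14  0.08]
```

Request:
{"method": "carry_out", "body": {"steps": [[[0,0,0],[0,-0.1,0.1],255],[[0,0,0],[0,-0.1,0.15],255],[[0,0,0],[0,-0.1,0.15],60],[[0,0,0],[0,-0.1,0.15],60],[[0,0,0],[0,-0.1,0.15],40],[[0,0,0],[0,-0.1,-2],40],[[0,0,0],[0,-0.1,-6],40],[[0,0,0],[0,-0.1,-11],40]]}}

```text
clock: 7.2
tcp_pos: [0.52, 0.0193, 0.157]
orientation: [-0.001, -0.017, 1.0, 0.0]
wrist_force: [1.1, -0.2, -0.4]
finger_gap: 0.0715
grip_force: 0.0
```

```bash
python3 - <<'E'
from h import *
plan((.40,.0147,.20,181.8),(.40,.0147,.055,181.8))
c,p,d=cam('wrist'); save('w3',p); P=cloud(c,d)
r=(abs(P[...,0]-.52)<.04)&(abs(P[...,1]-.019)<.04)&(P[...,2]>.065)&(P[...,2]<.1)&(d>0)
Q=P[r]; T=Q[Q[:,2]>.078]; print(len(Q),len(T),np.percentile(T,[1,50,99],0).round(4).tolist(),cv2.minEnclosingCircle(T[:,:2].astype(np.float32)))
A=np.c_[T[:,:2],np.ones(len(T))]; print('slope',np.linalg.lstsq(A,T[:,2],rcond=None)[0])
hsv=cv2.cvtColor(p,cv2.COLOR_RGB2HSV)
red=((hsv[...,0]<8)|(hsv[...,0]>172))&(hsv[...,1]>130)&(abs(P[...,1]-.02)<.04)&(abs(P[...,0]-.44)<.03)
print('tab',np.percentile(P[red],[1,50,99],0).round(4).tolist())
E
```

```text
t 7.2 tcp [0.52   0.0193 0.157 ] yaw -178.08 q [-0.12  0.25 -0.23  1.1  -0.   -0.15] F [ 1.13 -0.25 -0.4 ] gap 0.0715
[ 0.01 -0.13  0.12] [12.02 -0.05 -4.27]
[ 0.01 -0.13  0.12] [11.99 -0.06 10.23]
2808 2589 [[0.4992, -0.0007, 0.0795], [0.5188, 0.0193, 0.0836], [0.5402, 0.0394, 0.0851]] ((0.5202789902687073, 0.019185570999979973), 0.0221902783960104)
slope [0.0169394  0.0032907  0.07467515]
tab [[0.4338, -0.0064, 0.0616], [0.4393, 0.0168, 0.0633], [0.4451, 0.0413, 0.0653]]
```

View pics/w3.png

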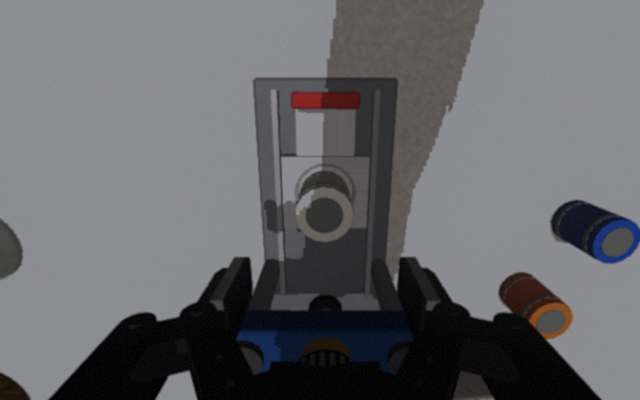

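The cell stands seated and upright: top at 84 mm, centred at (0.520, 0.019), at (325,215) in the picture. The tab is at (325,100), with its face at x≈0.4335. I go behind the tab with the fingers shut.

Request:
{"method": "carry_out", "body": {"steps": [[[0,0,0],[4,0,-1],150],[[0,0,0],[8,0,-1],255],[[0,0,0],[12,-0.05,0],255],[[0,0,0],[12.3,-0.05,3],255],[[0,0,0],[12.3,-0.05,6.5],255],[[0,0,0],[12.3,-0.05,9.5],255],[[0,0,0],[12.3,-0.05,11],255],[[0,0,0],[12.3,-0.05,11],255]]}}

```text
clock: 8.25
tcp_pos: [0.3969, 0.0147, 0.0459]
orientation: [-0.001, -0.017, 1.0, 0.0]
wrist_force: [-0.1, -0.7, -0.3]
finger_gap: -0.0002
grip_force: 0.0
```

```bash
python3 - <<'E'
from h import *
plan((.4135,.0152,.046,181.8),(.4985,.0179,.046,181.8),(.5055,.0181,.046,181.8))
E
```

```text
t 8.25 tcp [0.3969 0.0147 0.0459] yaw -178.08 q [-0.17  0.13 -0.68  0.76 -0.   -0.2 ] F [-0.14 -0.73 -0.34] gap -0.0002
[ 0.02 -0.14  0.12] [-1.66 -0.01 -0.02]
[ 0.02 -0.14  0.12] [-10.17  -0.02  -0.04]
[ 0.02 -0.14  0.12] [-10.87  -0.02  -0.04]
```

Request:
{"method": "carry_out", "body": {"steps": [[[0,0,0],[-1,0,0],255],[[0,0,0],[-1.7,0,0],255],[[0,0,0],[-2.2,0,0],255],[[0,0,0],[-2.7,0,0],255],[[0,0,0],[-3.2,0,0],255],[[0,0,0],[-3.8,0,0],255],[[0,0,0],[-4.4,0,0],255],[[0,0,0],[-5,0,0],255]]}}

```text
clock: 9.25
tcp_pos: [0.4481, 0.0162, 0.0466]
orientation: [-0.0, -0.017, 1.0, -0.0]
wrist_force: [-2.8, -0.2, 0.7]
finger_gap: -0.0001
grip_force: 1.7
```

Request:
{"method": "carry_out", "body": {"steps": [[[0,0,0],[-0.6,0,0],255],[[0,0,0],[-1.2,0,0],255],[[0,0,0],[-1.8,0,0],255],[[0,0,0],[-2.4,0,0],255],[[0,0,0],[-3,0,0],255],[[0,0,0],[-3.6,0,0],255],[[0,0,0],[-4.1,0,0],255],[[0,0,0],[-4.6,0,0],255]]}}

```text
clock: 10.25
tcp_pos: [0.4942, 0.0178, 0.0466]
orientation: [-0.0, -0.017, 1.0, -0.0]
wrist_force: [-3.2, -0.4, -2.4]
finger_gap: 0.0001
grip_force: 1.7
```

```bash
python3 - <<'E'
from h import *
plan((.5055,.0181,.046,181.8))
E
```

```text
t 10.25 tcp [0.4942 0.0178 0.0466] yaw -178.08 q [-0.13  0.3  -0.46  0.81 -0.   -0.16] F [-3.23 -0.4  -2.38] gap 0.0001
[-0.   -0.02  0.12] [-1.13 -0.01  0.06]
```

Request:
{"method": "carry_out", "body": {"steps": [[[0,0,0],[-0.15,0,0],255],[[0,0,0],[-0.3,0,0],255],[[0,0,0],[-0.4,0,0],255],[[0,0,0],[-0.5,0,0],255],[[0,0,0],[-0.6,0,0],255],[[0,0,0],[-0.7,0,0],255],[[0,0,0],[-0.75,0,0],255],[[0,0,0],[-0.8,0,0],255]]}}

```text
clock: 11.25
tcp_pos: [0.502, 0.018, 0.0468]
orientation: [0.0, -0.017, 1.0, -0.0]
wrist_force: [-3.0, -0.0, -2.6]
finger_gap: 0.0002
grip_force: 1.5
```

Request:
{"method": "carry_out", "body": {"steps": [[[0,0,0],[-0.03,0,0],255],[[0,0,0],[-0.06,0,0],255],[[0,0,0],[-0.09,0,0],255],[[0,0,0],[-0.12,0,0],255],[[0,0,0],[-0.15,0,0],255],[[0,0,0],[-0.17,0,0],255],[[0,0,0],[-0.2,0,0],255],[[0,0,0],[-0.2,0,0],255]]}}

```text
clock: 12.25
tcp_pos: [0.504, 0.0181, 0.0468]
orientation: [0.0, -0.017, 1.0, -0.0]
wrist_force: [-2.3, -0.8, -0.8]
finger_gap: 0.0002
grip_force: 1.4
```

Request:
{"method": "carry_out", "body": {"steps": [[[0,0,0],[-0.03,0,0],255],[[0,0,0],[-0.06,0,0],255],[[0,0,0],[-0.08,0,0],255],[[0,0,0],[-0.1,0,0],255],[[0,0,0],[-0.12,0,0],255],[[0,0,0],[-0.14,0,0],255],[[0,0,0],[-0.15,0,0],255],[[0,0,0],[-0.15,0,0],255]]}}

```text
clock: 13.25
tcp_pos: [0.505, 0.0181, 0.0468]
orientation: [-0.0, -0.017, 1.0, -0.0]
wrist_force: [-4.7, -1.2, 0.0]
finger_gap: -0.0
grip_force: 2.5
```

Request:
{"method": "carry_out", "body": {"steps": [[[0,0,0],[-0.02,0,0],255],[[0,0,0],[-0.03,0,0],255],[[0,0,0],[-0.04,0,0],255],[[0,0,0],[-0.05,0,0],255],[[0,0,0],[-0.05,0,0],255],[[0,0,0],[-0.06,0,0],255],[[0,0,0],[-0.06,0,0],255],[[0,0,0],[-0.06,0,0],255]]}}

```text
clock: 14.25
tcp_pos: [0.505, 0.0181, 0.0468]
orientation: [-0.001, -0.017, 1.0, -0.0]
wrist_force: [-6.2, -1.8, 3.1]
finger_gap: -0.0002
grip_force: 3.4
```

Request:
{"method": "carry_out", "body": {"steps": [[[0,0,0],[-0.04,0,0],255],[[0,0,0],[-0.08,0,0],255],[[0,0,0],[-0.12,0,0],255],[[0,0,0],[-0.15,0,0],255],[[0,0,0],[-0.18,0,0],255],[[0,0,0],[-0.2,0,0],255],[[0,0,0],[-0.2,0,0],255],[[0,0,0],[-0.2,0,0],255]]}}

```text
clock: 15.25
tcp_pos: [0.5051, 0.0182, 0.0467]
orientation: [-0.003, -0.017, 1.0, -0.0]
wrist_force: [-11.9, -2.8, 8.3]
finger_gap: 0.0003
grip_force: 6.1
```

The carriage is home: 12 N with no motion, at x=0.505 as reckoned. I back off, rise and turn the wrist for a long clockwise stroke.

Request:
{"method": "carry_out", "body": {"steps": [[[0,0,0],[1.5,0,0],255],[[0,0,0],[4,0,0],255],[[0,0,-8],[5,0,-4],200],[[0,0,-18],[5,0,-9],100],[[0,0,-28],[5,0,-14],0],[[0,0,-38],[5,0,-19],0],[[0,0,-48],[5,0,-22],0],[[0,0,-58],[5,0,-22],0]]}}

```text
clock: 16.25
tcp_pos: [0.461, 0.0164, 0.2706]
orientation: [0.004, -0.502, 0.865, -0.003]
wrist_force: [0.2, 0.0, -1.1]
finger_gap: 0.0856
grip_force: 0.0
```

Request:
{"method": "carry_out", "body": {"steps": [[[0,0,-10],[0,0,0],0],[[0,0,-20],[0,0,0],0],[[0,0,-30],[0,0,0],0],[[0,0,-40],[0,0,0],0],[[0,0,-50],[0,0,0],0],[[0,0,-60],[0,0,0],0],[[0,0,-70],[0,0,0],0],[[0,0,-80],[0,0,0],0]]}}

```text
clock: 17.25
tcp_pos: [0.4593, 0.0166, 0.2676]
orientation: [-0.001, 0.94, -0.34, 0.002]
wrist_force: [-0.2, -0.3, 0.4]
finger_gap: 0.0856
grip_force: 0.0
```

```bash
python3 - <<'E'
from h import *
plan((.6012,.021,.25,332),(.6012,.021,.157,332))
c,p,d=cam('top'); save('t2',p); P=cloud(c,d)
r=(abs(P[...,0]-.60)<.03)&(abs(P[...,1]-.02)<.07)&(d>0)
for lo,hi in((.10,.132),(.138,.146),(.146,.17),(.178,.192)):
    Q=P[r&(P[...,2]>lo)&(P[...,2]<hi)]; print(lo,len(Q),np.percentile(Q,[2,98],0).round(4).tolist() if len(Q) else '')
hsv=cv2.cvtColor(p,cv2.COLOR_RGB2HSV)
red=((hsv[...,0]<8)|(hsv[...,0]>172))&(hsv[...,1]>130)&(abs(P[...,1]-.02)<.04)&(abs(P[...,0]-.5)<.05)
print('tab',red.sum(),np.percentile(P[red],[1,50,99],0).round(4).tolist() if red.any() else '')
s,_,_=cam('scene')[1],0,0; save('s2',cv2.resize(s[170:290,270:430],None,fx=5,fy=5,interpolation=cv2.INTER_CUBIC))
E
```

```text
t 17.25 tcp [0.4593 0.0166 0.2676] yaw -39.74 q [-0.14  0.08 -0.16  1.33  0.   -2.59] F [-0.21 -0.29  0.44] gap 0.0856
[ -0.13  -0.2  -11.74] [10.62 -9.4   1.81]
[ -0.13  -0.2  -11.74] [10.6  -9.38 11.11]
0.1 22 [[0.582, -0.0423, 0.1215], [0.5905, 0.0028, 0.1318]]
0.138 225 [[0.5861, -0.0426, 0.1381], [0.6183, 0.0836, 0.1455]]
0.146 26 [[0.581, -0.0348, 0.1464], [0.6098, 0.0747, 0.1696]]
0.178 235 [[0.5831, 0.0034, 0.1817], [0.619, 0.0393, 0.1903]]
tab 0
```

View pics/s2.png

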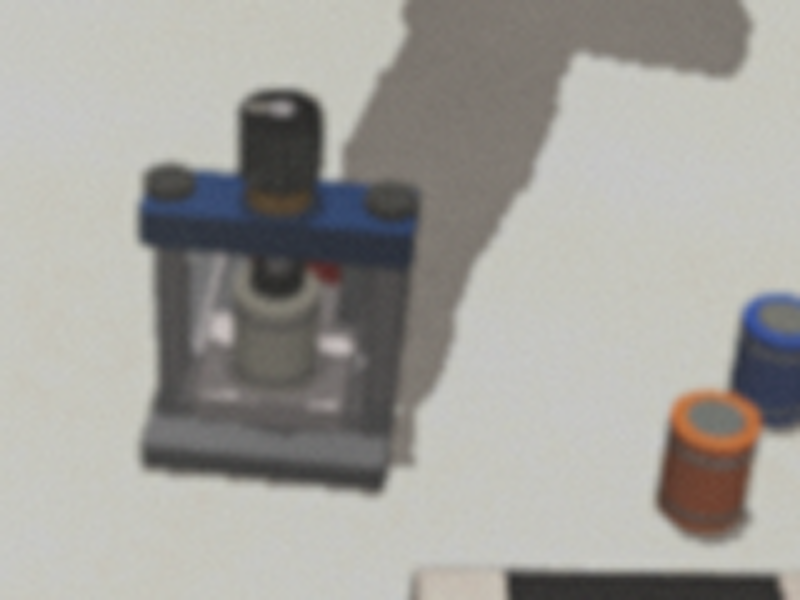

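The scene view shows the cell standing under the foot, carriage home, knob free above the bridge, other cells untouched. I go over the knob, then down.

Request:
{"method": "carry_out", "body": {"steps": [[[0,0,0],[2.6,-2.3,0],0],[[0,0,0],[6,-5.4,0],0],[[0,0,0],[9.5,-8.4,0],0],[[-0.1,-0.2,0],[10.6,-9.4,0],0],[[-0.1,-0.2,0],[10.6,-9.4,1],0],[[-0.1,-0.2,0],[10.6,-9.4,3],0],[[-0.1,-0.2,0],[10.6,-9.4,5],0],[[-0.1,-0.2,0],[10.6,-9.4,5],0]]}}

```text
clock: 18.35
tcp_pos: [0.5978, 0.0204, 0.2151]
orientation: [0.001, 0.939, -0.343, -0.003]
wrist_force: [-0.7, -0.1, 0.3]
finger_gap: 0.0855
grip_force: 0.0
```

```bash
python3 - <<'E'
from h import *
plan((.6012,.0212,.151,320.3))
print(env.get_state()['ft_torque'])
E
```

```text
t 18.35 tcp [0.5978 0.0204 0.2151] yaw -40.17 q [-0.1   0.37  0.09  1.29  0.   -2.54] F [-0.74 -0.07  0.28] gap 0.0855
[ 0.2   0.35 -0.47] [ 0.25 -0.3   6.41]
[ 0.00125425 -0.00407539 -0.03254644]
```

Request:
{"method": "carry_out", "body": {"steps": [[[0.1,0.2,0],[0.25,-0.3,1.5],0],[[0.1,0.2,0],[0.25,-0.3,3.5],0],[[0.1,0.2,0],[0.25,-0.3,5],0],[[0.1,0.2,0],[0.25,-0.3,6.3],0],[[0.1,0.2,0],[0.25,-0.3,6.3],60],[[0.1,0.2,0],[0.25,-0.3,6.3],60],[[0.1,0.2,0],[0.25,-0.3,6.3],60],[[0.1,0.2,0],[0.25,-0.3,6.3],60]]}}

```text
clock: 19.35
tcp_pos: [0.6037, 0.021, 0.1543]
orientation: [-0.0, 0.939, -0.343, 0.001]
wrist_force: [1.0, 0.2, -0.4]
finger_gap: 0.0654
grip_force: 0.0
```

```bash
python3 - <<'E'
from h import *
plan((.6012,.0212,.151,320.3)); plan((.6012,.0212,.151,320.3))
print(env.get_state()['ft_torque'])
E
```

```text
t 19.35 tcp [0.6037 0.021  0.1543] yaw -40.08 q [-0.1   0.4  -0.02  1.15 -0.   -2.54] F [ 0.96  0.24 -0.41] gap 0.0654
[-0.03 -0.05 -0.38] [-0.21  0.14  0.33]
t 19.35 tcp [0.6037 0.021  0.1543] yaw -40.08 q [-0.1   0.4  -0.02  1.15 -0.   -2.54] F [ 0.96  0.24 -0.41] gap 0.0654
[-0.03 -0.05 -0.38] [-0.21  0.14  0.33]
[-0.00154695  0.0307279  -0.0070642 ]
```

Request:
{"method": "carry_out", "body": {"steps": [[[0,0,0],[-0.2,0.15,0.2],60],[[0,0,0],[-0.2,0.15,0.2],60],[[0,0,0],[-0.2,0.15,0.2],130],[[0,0,0],[-0.2,0.15,0.2],160],[[0,0,0],[-0.2,0.15,0.2],255],[[0,0,0],[-0.2,0.15,0.2],255],[[0,0,0],[-0.2,0.15,0.2],255],[[0,0,0],[-0.2,0.15,0.2],255]], "force": 40}}

```text
clock: 20.35
tcp_pos: [0.6013, 0.0216, 0.1522]
orientation: [-0.001, 0.94, -0.342, 0.0]
wrist_force: [1.4, 4.5, 3.4]
finger_gap: 0.0389
grip_force: 40.8
```

```bash
python3 - <<'E'
from h import *
plan((.6012,.0212,.151,320.3))
print(env.get_state()['ft_torque'],env.get_state()['tau'][5])
E
```

```text
t 20.35 tcp [0.6013 0.0216 0.1522] yaw -40.06 q [-0.1   0.4  -0.03  1.14  0.   -2.54] F [1.36 4.54 3.39] gap 0.0389
[-0.08 -0.02 -0.36] [0.02 0.04 0.12]
[ 0.9372742  -0.27475218 -0.03447394] 0.0011430992890382186
```

Request:
{"method": "carry_out", "body": {"steps": [[[0,0,5],[0,0,0],255],[[0,0,10],[0,0,0],255],[[0,0,15],[0,0,0],255],[[0,0,20],[0,0,0],255],[[0,0,25],[0,0,0],255],[[0,0,30],[0,0,0],255],[[0,0,35],[0,0,0],255],[[0,0,40],[0,0,0],255]]}}

```text
clock: 21.35
tcp_pos: [0.6009, 0.0214, 0.1522]
orientation: [-0.0, 0.765, -0.644, 0.0]
wrist_force: [0.1, 4.2, 4.4]
finger_gap: 0.0391
grip_force: 40.9
```

```bash
cat > s.py <<'E'
from h import *
s=env.get_state(); A=q2R(s['orientation']); print('yaw',np.degrees(np.arctan2(A[1,0],A[0,0])).round(2),'F',s['wrist_force'].round(1),'T',s['ft_torque'].round(3),'tau6',s['tau'][5].round(4),'tcp',s['tcp_pos'].round(4),'q6',s['joint_pos'][5].round(3),'t',s['clock'])
E
python3 s.py
```

```text
yaw -80.22 F [0.1 4.2 4.4] T [0.845 0.    0.06 ] tau6 -0.6483 tcp [0.6009 0.0214 0.1522] q6 -1.839 t 21.35
```

Request:
{"method": "carry_out", "body": {"steps": [[[0,0,4],[0,0,0],255],[[0,0,8],[0,0,0],255],[[0,0,12],[0,0,0],255],[[0,0,16],[0,0,0],255],[[0,0,20],[0,0,0],255],[[0,0,20],[0,0,0],255],[[0,0,20],[0,0,0],255],[[0,0,20],[0,0,0],255]]}}

```text
clock: 22.35
tcp_pos: [0.6007, 0.0215, 0.1521]
orientation: [0.0, -0.643, 0.766, 0.0]
wrist_force: [-1.1, 5.0, 4.8]
finger_gap: 0.039
grip_force: 41.0
```

```bash
cat >> s.py <<'E'
T=[]
for i in range(6): env.read_camera('wrist'); T.append(env.get_state()['ft_torque'][2])
print('Tz mean',np.mean(T).round(3),np.std(T).round(3))
E
python3 s.py
```

```text
yaw -99.97 F [-1.1  5.   4.8] T [0.985 0.173 0.089] tau6 0.0898 tcp [0.6007 0.0215 0.1521] q6 -1.495 t 22.35
Tz mean 0.114 0.035
```

Request:
{"method": "carry_out", "body": {"steps": [[[0,0,4],[0,0,0],255],[[0,0,8],[0,0,0],255],[[0,0,12],[0,0,0],255],[[0,0,16],[0,0,0],255],[[0,0,16],[0,0,0],255],[[0,0,16],[0,0,0],255],[[0,0,16],[0,0,0],255],[[0,0,16],[0,0,0],255]]}}

```text
clock: 23.65
tcp_pos: [0.6005, 0.0215, 0.1521]
orientation: [0.0, -0.53, 0.848, 0.0]
wrist_force: [-0.2, 5.0, 5.7]
finger_gap: 0.0387
grip_force: 41.1
```

```bash
python3 s.py
```

```text
yaw -115.97 F [-0.2  5.   5.7] T [0.989 0.328 0.115] tau6 0.1156 tcp [0.6005 0.0215 0.1521] q6 -1.216 t 23.65
Tz mean 0.119 0.024
```

Request:
{"method": "carry_out", "body": {"steps": [[[0,0,4],[0,0,0],255],[[0,0,8],[0,0,0],255],[[0,0,12],[0,0,0],255],[[0,0,12],[0,0,0],255],[[0,0,12],[0,0,0],255],[[0,0,12],[0,0,0],255],[[0,0,12],[0,0,0],255],[[0,0,12],[0,0,0],255]]}}

```text
clock: 24.95
tcp_pos: [0.6004, 0.0216, 0.1521]
orientation: [-0.0, -0.439, 0.899, 0.0]
wrist_force: [-1.6, 4.6, 5.5]
finger_gap: 0.039
grip_force: 41.1
```

```bash
python3 s.py
```

```text
yaw -127.96 F [-1.6  4.6  5.5] T [1.098 0.295 0.105] tau6 0.1338 tcp [0.6004 0.0216 0.1521] q6 -1.006 t 24.95
Tz mean 0.149 0.026
```

Request:
{"method": "carry_out", "body": {"steps": [[[0,0,4],[0,0,0],255],[[0,0,8],[0,0,0],255],[[0,0,12],[0,0,0],255],[[0,0,12],[0,0,0],255],[[0,0,12],[0,0,0],255],[[0,0,12],[0,0,0],255],[[0,0,12],[0,0,0],255],[[0,0,12],[0,0,0],255]]}}

```text
clock: 26.25
tcp_pos: [0.6003, 0.0217, 0.1521]
orientation: [-0.0, -0.342, 0.94, 0.001]
wrist_force: [-0.3, 5.0, 6.7]
finger_gap: 0.0391
grip_force: 41.1
```

```bash
sed -i '/^T=/,$d' s.py; python3 s.py
```

```text
yaw -139.96 F [-0.3  5.   6.7] T [1.161 0.344 0.193] tau6 0.1518 tcp [0.6003 0.0217 0.1521] q6 -0.797 t 26.25
```

Request:
{"method": "carry_out", "body": {"steps": [[[0,0,4],[0,0,0],255],[[0,0,8],[0,0,0],255],[[0,0,8],[0,0,0],255],[[0,0,8],[0,0,0],255],[[0,0,8],[0,0,0],255],[[0,0,8],[0,0,0],255],[[0,0,8],[0,0,0],255],[[0,0,8],[0,0,0],255]]}}

```text
clock: 27.25
tcp_pos: [0.6003, 0.0217, 0.1521]
orientation: [-0.0, -0.276, 0.961, 0.001]
wrist_force: [-0.6, 5.7, 5.9]
finger_gap: 0.039
grip_force: 41.1
```

```bash
python3 s.py
```

```text
yaw -147.96 F [-0.6  5.7  5.9] T [1.185 0.39  0.143] tau6 0.1631 tcp [0.6003 0.0217 0.1521] q6 -0.657 t 27.25
```

Request:
{"method": "carry_out", "body": {"steps": [[[0,0,4],[0,0,0],255],[[0,0,8],[0,0,0],255],[[0,0,8],[0,0,0],255],[[0,0,8],[0,0,0],255],[[0,0,8],[0,0,0],255],[[0,0,8],[0,0,0],255],[[0,0,8],[0,0,0],255],[[0,0,8],[0,0,0],255]]}}

```text
clock: 28.25
tcp_pos: [0.6002, 0.0219, 0.1521]
orientation: [-0.0, -0.208, 0.978, 0.001]
wrist_force: [-0.9, 5.3, 7.2]
finger_gap: 0.0393
grip_force: 41.1
```

```bash
python3 s.py
```

```text
yaw -155.95 F [-0.9  5.3  7.2] T [1.269 0.38  0.136] tau6 0.1745 tcp [0.6002 0.0219 0.1521] q6 -0.518 t 28.25
```

Request:
{"method": "carry_out", "body": {"steps": [[[0,0,4],[0,0,0],255],[[0,0,8],[0,0,0],255],[[0,0,10],[0,0,0],255],[[0,0,10],[0,0,0],255],[[0,0,10],[0,0,0],255],[[0,0,10],[0,0,0],255],[[0,0,10],[0,0,0],255],[[0,0,10],[0,0,0],255]]}}

```text
clock: 29.25
tcp_pos: [0.6002, 0.022, 0.1521]
orientation: [-0.0, -0.122, 0.993, 0.001]
wrist_force: [-1.9, 5.9, 5.9]
finger_gap: 0.0392
grip_force: 41.2
```

```bash
python3 s.py
```

```text
yaw -165.96 F [-1.9  5.9  5.9] T [1.345 0.39  0.095] tau6 0.0385 tcp [0.6002 0.022  0.1521] q6 -0.343 t 29.25
```

Request:
{"method": "carry_out", "body": {"steps": [[[0,0,4],[0,0,0],255],[[0,0,8],[0,0,0],255],[[0,0,10],[0,0,0],255],[[0,0,10],[0,0,0],255],[[0,0,10],[0,0,0],255],[[0,0,10],[0,0,0],255],[[0,0,10],[0,0,0],255],[[0,0,10],[0,0,0],255]]}}

```text
clock: 30.25
tcp_pos: [0.6002, 0.0221, 0.1521]
orientation: [-0.0, -0.035, 0.999, 0.001]
wrist_force: [-2.2, 6.2, 6.4]
finger_gap: 0.0392
grip_force: 41.2
```

```bash
python3 s.py
```

```text
yaw -175.94 F [-2.2  6.2  6.4] T [1.441 0.344 0.152] tau6 0.1512 tcp [0.6002 0.0221 0.1521] q6 -0.168 t 30.25
```

Request:
{"method": "carry_out", "body": {"steps": [[[0,0,4],[0,0,0],255],[[0,0,8],[0,0,0],255],[[0,0,10],[0,0,0],255],[[0,0,10],[0,0,0],255],[[0,0,10],[0,0,0],255],[[0,0,10],[0,0,0],255],[[0,0,10],[0,0,0],255],[[0,0,10],[0,0,0],255]]}}

```text
clock: 31.25
tcp_pos: [0.6002, 0.0222, 0.1522]
orientation: [-0.0, 0.052, 0.999, 0.001]
wrist_force: [-1.1, 6.2, 5.4]
finger_gap: 0.0392
grip_force: 41.1
```

```bash
python3 s.py
```

```text
yaw 174.07 F [-1.1  6.2  5.4] T [1.52  0.31  0.158] tau6 0.1725 tcp [0.6002 0.0222 0.1522] q6 0.006 t 31.25
```

First click came at about 120–126°, where the torque fell to 0.04 and then rose again. The next is due about 36° further on.

Request:
{"method": "carry_out", "body": {"steps": [[[0,0,4],[0,0,0],255],[[0,0,7],[0,0,0],255],[[0,0,7],[0,0,0],255],[[0,0,7],[0,0,0],255],[[0,0,7],[0,0,0],255],[[0,0,7],[0,0,0],255],[[0,0,7],[0,0,0],255],[[0,0,7],[0,0,0],255]]}}

```text
clock: 32.25
tcp_pos: [0.6002, 0.0223, 0.1521]
orientation: [-0.0, 0.113, 0.994, 0.001]
wrist_force: [-1.8, 6.7, 6.0]
finger_gap: 0.0389
grip_force: 41.1
```

```bash
python3 s.py
```

```text
yaw 167.07 F [-1.8  6.7  6. ] T [1.533 0.222 0.181] tau6 0.1806 tcp [0.6002 0.0223 0.1521] q6 0.128 t 32.25
```

Request:
{"method": "carry_out", "body": {"steps": [[[0,0,4],[0,0,0],255],[[0,0,7],[0,0,0],255],[[0,0,7],[0,0,0],255],[[0,0,7],[0,0,0],255],[[0,0,7],[0,0,0],255],[[0,0,7],[0,0,0],255],[[0,0,7],[0,0,0],255],[[0,0,7],[0,0,0],255]]}}

```text
clock: 33.25
tcp_pos: [0.6002, 0.0224, 0.1521]
orientation: [-0.001, 0.173, 0.985, 0.001]
wrist_force: [-2.6, 7.3, 6.4]
finger_gap: 0.0391
grip_force: 41.1
```

```bash
python3 s.py
```

```text
yaw 160.08 F [-2.6  7.3  6.4] T [1.52  0.257 0.207] tau6 0.19 tcp [0.6002 0.0224 0.1521] q6 0.25 t 33.25
```

Request:
{"method": "carry_out", "body": {"steps": [[[0,0,4],[0,0,0],255],[[0,0,7],[0,0,0],255],[[0,0,7],[0,0,0],255],[[0,0,7],[0,0,0],255],[[0,0,7],[0,0,0],255],[[0,0,7],[0,0,0],255],[[0,0,7],[0,0,0],255],[[0,0,7],[0,0,0],255]]}}

```text
clock: 34.25
tcp_pos: [0.6003, 0.0225, 0.1521]
orientation: [-0.001, 0.233, 0.973, 0.001]
wrist_force: [-1.8, 7.4, 6.6]
finger_gap: 0.0392
grip_force: 41.1
```

```bash
python3 s.py
```

```text
yaw 153.08 F [-1.8  7.4  6.6] T [1.631 0.231 0.196] tau6 0.1983 tcp [0.6003 0.0225 0.1521] q6 0.373 t 34.25
```

Request:
{"method": "carry_out", "body": {"steps": [[[0,0,4],[0,0,0],255],[[0,0,5],[0,0,0],255],[[0,0,5],[0,0,0],255],[[0,0,5],[0,0,0],255],[[0,0,5],[0,0,0],255],[[0,0,5],[0,0,0],255],[[0,0,5],[0,0,0],255],[[0,0,5],[0,0,0],255]]}}

```text
clock: 35.25
tcp_pos: [0.6004, 0.0225, 0.1521]
orientation: [-0.0, 0.275, 0.961, 0.001]
wrist_force: [-1.7, 7.5, 4.8]
finger_gap: 0.0389
grip_force: 41.1
```

```bash
python3 s.py
```

```text
yaw 148.06 F [-1.7  7.5  4.8] T [1.624 0.137 0.08 ] tau6 0.0549 tcp [0.6004 0.0225 0.1521] q6 0.46 t 35.25
```

Request:
{"method": "carry_out", "body": {"steps": [[[0,0,4],[0,0,0],255],[[0,0,5],[0,0,0],255],[[0,0,5],[0,0,0],255],[[0,0,5],[0,0,0],255],[[0,0,5],[0,0,0],255],[[0,0,5],[0,0,0],255],[[0,0,5],[0,0,0],255],[[0,0,5],[0,0,0],255]]}}

```text
clock: 36.25
tcp_pos: [0.6004, 0.0225, 0.1522]
orientation: [-0.001, 0.317, 0.949, 0.001]
wrist_force: [-2.2, 7.8, 5.7]
finger_gap: 0.0389
grip_force: 41.1
```

```bash
python3 s.py
```

```text
yaw 143.07 F [-2.2  7.8  5.7] T [1.631 0.222 0.072] tau6 0.1251 tcp [0.6004 0.0225 0.1522] q6 0.547 t 36.25
```

Second click at about 172°. I take one more, carefully, to be clearly in the range of two to three.

Request:
{"method": "carry_out", "body": {"steps": [[[0,0,5],[0,0,0],255],[[0,0,10],[0,0,0],255],[[0,0,15],[0,0,0],255],[[0,0,20],[0,0,0],255],[[0,0,25],[0,0,0],255],[[0,0,28],[0,0,0],255],[[0,0,28],[0,0,0],255],[[0,0,28],[0,0,0],255]]}}

```text
clock: 37.25
tcp_pos: [0.6006, 0.0227, 0.1521]
orientation: [-0.001, 0.537, 0.844, 0.001]
wrist_force: [-1.0, 7.6, 6.0]
finger_gap: 0.0389
grip_force: 41.1
```

```bash
python3 s.py
```

```text
yaw 115.09 F [-1.   7.6  6. ] T [1.656 0.065 0.18 ] tau6 0.2001 tcp [0.6006 0.0227 0.1521] q6 1.036 t 37.25
```

Request:
{"method": "carry_out", "body": {"steps": [[[0,0,4],[0,0,0],255],[[0,0,7],[0,0,0],255],[[0,0,7],[0,0,0],255],[[0,0,7],[0,0,0],255],[[0,0,7],[0,0,0],255],[[0,0,7],[0,0,0],255],[[0,0,7],[0,0,0],255],[[0,0,7],[0,0,0],255]]}}

```text
clock: 38.25
tcp_pos: [0.6008, 0.0227, 0.1521]
orientation: [-0.001, 0.587, 0.809, 0.001]
wrist_force: [0.0, 8.4, 5.0]
finger_gap: 0.0388
grip_force: 41.1
```

```bash
python3 s.py
```

```text
yaw 108.08 F [0.  8.4 5. ] T [ 1.712 -0.027  0.051] tau6 0.0589 tcp [0.6008 0.0227 0.1521] q6 1.158 t 38.25
```

Third click: the torque dropped to 0.06. I let go and rise.

Request:
{"method": "carry_out", "body": {"steps": [[[0,0,0],[0,0,0],150],[[0,0,0],[0,0,0],80],[[0,0,0],[0,0,0],50],[[0,0,0],[0,0,0],50],[[0,0,0],[0,0,-1],50],[[0,0,0],[0,0,-5],50],[[0,0,0],[0,0,-10],50],[[0,0,0],[0,0,-14],50]]}}

```text
clock: 39.25
tcp_pos: [0.6011, 0.0209, 0.2947]
orientation: [0.001, 0.588, 0.809, 0.0]
wrist_force: [1.3, -0.4, -0.6]
finger_gap: 0.0687
grip_force: 0.0
```

```bash
python3 s.py; python3 - <<'E'
from h import *
s=cam('scene')[1]; save('s3',cv2.resize(s[150:300,270:480],None,fx=3.8,fy=3.8,interpolation=cv2.INTER_CUBIC))
E
```

```text
yaw 107.92 F [ 1.3 -0.4 -0.6] T [ 0.021 -0.032  0.039] tau6 -0.0 tcp [0.6011 0.0209 0.2947] q6 1.16 t 39.25
```

View pics/s3.png

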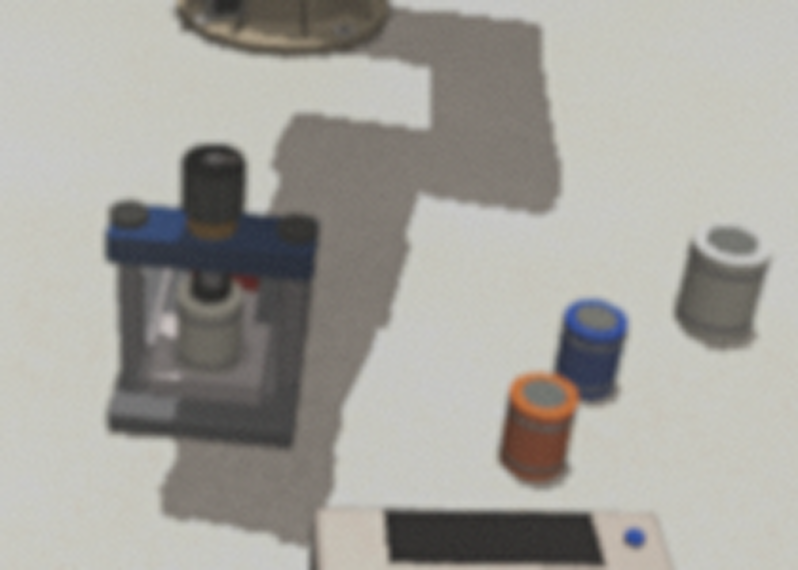

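The picture shows the cell upright and clamped under the foot at (210,325), the knob free and the other cells standing where they were.

```bash
python3 -c "
from workcell import env
print(env.hand_in())"
```

```text
the job is handed in; nothing more can be done
None
```

The smaller white cell is seated upright, the carriage was pushed home at about 12 N, the knob was turned through three clicks and let go, and the job was handed in at 39 s with the other things undisturbed as far as the last picture shows; no verdict came back.

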